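# Lock the tie bar with a linch pin

## Task

Take the linch pin out of its parking block and push it down through the fork of the bracket and the tie bar's eye, with its bail on the fork's open side, until the collar sits fully home on the fork. Then flip the sprung bail down over the front of the fork so that it snaps shut under the end of the pin, and let go. Press with feeling, never hard (push with no more than about 20 N), and leave the vial and the lens tube where they stand.

Things in the scene. Friction and masses are not known exactly. Their poses are not given: they have to be found in the camera images.
- linch_pin: Steel linch pin, 110 g, upright in the parking block. Origin on its axis under the collar, z up. Below: shaft 12 mm diameter, 30 mm long, the last 8 mm tapering to 6 mm. Collar 26 mm diameter, 0 to 12 mm above the origin. Above it a flat-sided grip, 20 mm along x by 14 mm along y, 12 to 50 mm above the origin: squeeze it along y from above. The wire bail sticks out to the pin's -x.
- bail (a joint): Angle (rad) of the bail on the pin: 0 = open, out to the pin's -x, 10 degrees above level; 1.745 = shut, straight down, crossbar under the pin's tip. Hinge along the pin's y, on its axis 6 mm above its origin. Sprung over centre: below 0.60 it springs back open, above it snaps shut by itself (under 5 N at the crossbar).
- bail_bar (a point): Middle of the bail's crossbar, 41 mm from the hinge. The bail is a U of 4 mm wire, 38 mm wide between leg centres; it swings down with a leg on either side of the fork, crossbar in front of the fork's open end. It clears the fork by about 2 mm when the collar is home, and strikes the fork's front edge if the pin stands over about 2.5 mm proud.
- bracket: Aluminium bracket fixed to the bench. Origin on the bench straight below the fork's hole, z up. Base plate 95 x 90 x 10 mm, two posts (12 mm, 113 mm high) 45 mm to its +x, 27 mm to either side; clamped on them a fork pointing to the bracket's -x (open side): 24 mm wide, front end 18 mm before the hole axis, clamp 33 mm behind it. Two 8 mm cheeks, 10 mm gap, holes 13.5 mm.
- fork_axis (a point): Point on the axis of the fork's hole, 55 mm above the bench, fixed to the base. The fork is clamped on the posts by hand: its top face, where the collar seats, lies anywhere from 10 to 40 mm above this point from start to start, and that is not measured: it must be seen or felt.
- tie_bar_rest (a point): Point of the base plate's top, straight below the tie bar's eye; the bar itself goes with the fork. Steel bar 8 mm thick in the gap; a spring holds its 14 mm eye 3 mm off the axis to +x. The tapered tip must wedge it into line (5 to 14 N, met with the collar 22 to 12 mm above its seat); then friction of some N holds the pin at any depth: it does not drop home.
- parking_block: Fixed block 44 x 44 mm on a 64 x 64 x 8 mm foot, top at 38 mm; origin on the bench under its centre. Its vertical 14 mm hole holds the pin, collar resting on the top.
- vial: Bystander: capped glass vial, 27 mm diameter, 57 mm high, origin at its underside. Leave alone.
- lens_tube: Bystander: black lens tube lying flat, 30 mm diameter, 25 mm high, origin at its underside. Leave alone.

How it is judged:
By the outcome, as a careful person would: the job done as asked, in the order asked, and still so for the second after the job is handed in, with the robot touching nothing.
It also fails if it takes over 72 s, if anything falls off the work surface, if the arm or the gripper's body presses on something with over 40 N, if the wrist force passes 120 N, or if a joint passes its speed limit or range.

## Robot

A 6-joint arm with a two-finger parallel gripper is mounted at the origin on a cart in front of the work surface, level with it; the furniture and walls round the work are solid. World frame = base frame: x ahead of the robot, y to its left, z up, the work surface at z = 0. Lengths are in m, angles in rad, forces in N, time in s.
With the tool pointing down it reaches from about 0.375 to 0.9 m from the base axis. Payload 3.1 kg.
Tool frame: the origin (TCP) lies midway between the tips of the shut fingers; the grasp point (between the pads) lies 19 mm behind it; z points along the fingers, y is the direction in which the jaws open and shut (so a half turn about z gives the same grasp; the last joint's range is limited). The gripper opens to 85 mm and grips with 20 to 120 N. Pads are 22 mm wide; open, the fingers measure 114 mm over their backs; the gripper's body (76 mm by 85 mm) begins 54 mm behind the grasp point. The pads swing forward as they close: fully open they stand 13 mm farther back than shut.
Start: joints at [0.953, 0.527, 1.433, -0, 1.181, -0.178], TCP at [0.266, 0.566, 0.231] pointing down, gripper open.
Joint ranges: [-3.08, 3.08], [-0.75, 2.2], [0.22, 2.44], [-1.43, 4.57], [0, 2.65], [-2.85, 2.85]. Speed limits (rad/s): [2.79, 2.79, 3.14, 3.14, 3.14, 3.14].

## Interface

Orientations are given as a unit quaternion [x, y, z, w].
In Python, from station import manip gives the robot as it stands. The module is installed in compiled form; this text tells all that it offers.
- The arm moves only by the tool drive_tool, never from a script. Its argument "deltas" is one flat list of numbers, 4 for each row, row after row: the shift along the tool's x, y, z in cm, then the turn about the tool's z in degrees. A call has 1 to 12 rows; each row is the pose to reach, as a shift and turn from the pose measured when the call began, along the tool's axes at that moment; what a row does not reach only later rows make up. A row lasts 1/10 s, in which the tool goes at most 50 mm and 8.59 degrees, less where a joint would pass 70% of its speed; a pose out of reach is approached as far as the arm can. A call with a gripper value outside its range is refused whole. "hand" is the finger opening in cm, from 0 to 8.54, set as the call begins (left out, the last holds). The fingers move at their own pace and stop on an object; "squeeze" is the grip in N (left out, the last holds). Time passes only in rows, so rows that repeat a pose let the fingers close. It gives the time, the measured TCP pose, the force and the opening at its end, in the units of the state.
- manip.sense(): the state, without advancing time (a new reading comes with each control period).
- manip.snapshot(name): name is "scene" or "top" or "wrist"; returns a dict with "frame" (384x512x3 uint8, red, green, blue), "depth" (384x512 float32, m along the optical axis (not along the pixel's ray), 0 where there is no reading), "fx", "fy", "cx", "cy" (pixels), "R" (3x3) and "t" (3): a world point X has camera coordinates R X + t. Camera axes: x right, y down, z forward; pixel columns grow to the right and rows downward; lengths in m; the calibration is good to about 2 mm. A picture is of the moment at which its call begins.
- manip.sign_off(): hands the job in, once; it reports no verdict.
The state is a dict: "t": time; "q": joint angles; "qd": joint speeds; "tau": joint torques, N m; "tcp_pos": TCP position; "tool_rot": TCP orientation; "force": force on the tool from outside, world axes, zero at the start; "ft_torque": the same for the moment, N m; "finger_gap": opening from 0.0 (shut) to 1.0 (fully open).
Only numpy, scipy, OpenCV 4.12 (cv2) and the standard library are available. Lean on these libraries where they do the work, as an engineer would, in place of code of your own. Each camera call takes 0.05 s, during which the arm holds its last target.

## Working session

There is one attempt and no reset: what is moved stays moved. The work goes in short steps, Python scripts to look and compute and a tool call to move; the robot and the scene stay as the last step left them, time stands still between calls to the robot, and variables do not carry over. Pictures are saved under pics/ and viewed, and the job is handed in when it is done.

Besides the shell and the picture viewer there is one more tool, called after "Request:" as name(argument=value, ...) on one line, values as JSON. drive_tool: Moves the arm, as the interface text tells. Its arguments: {"type":"object","properties":{"deltas":{"type":"array"},"hand":{"type":"number"},"squeeze":{"type":"number"}},"required":["deltas"]}

```bash
mkdir -p pics; cat > h.py <<'E'
import numpy as np, cv2
from station import manip
def snap(n,f):
    s=manip.snapshot(n); cv2.imwrite('pics/'+f+'.png',cv2.cvtColor(s['frame'],cv2.COLOR_RGB2BGR)); np.savez('pics/'+f+'.npz',**s); return s
def cloud(s):
    d=s['depth']; v,u=np.mgrid[0:d.shape[0],0:d.shape[1]]
    P=np.stack([(u-s['cx'])/s['fx']*d,(v-s['cy'])/s['fy']*d,d],-1)
    return (P-s['t'])@s['R']   # R^T (P - t)
E
python3 - <<'E'
from h import *
for n in ['scene','top','wrist']:
    s=snap(n,n+'0'); print(n,s['fx'],s['cx'],s['cy'],s['R'].round(3).tolist(),s['t'].round(3), 'cam',(-s['R'].T@s['t']).round(3))
print(manip.sense())
a=[cv2.imread(f'pics/{n}0.png') for n in ['scene','top','wrist']]
E
```

```text
scene 426.40627559023693 257.82837654780894 196.61711455116784 [[-0.821, -0.571, -0.003], [-0.406, 0.587, -0.7], [0.402, -0.574, -0.714]] [0.274 0.456 0.485] cam [0.216 0.167 0.667]
top 362.1476871061321 253.90665068665948 190.84880391955227 [[0.011, -1.0, 0.008], [-0.994, -0.012, -0.111], [0.111, -0.006, -0.994]] [-0.353  0.555  0.873] cam [ 0.459 -0.341  0.932]
wrist 286.0679492729668 255.30979573988014 193.2352372378724 [[0.424, 0.906, -0.003], [0.867, -0.405, 0.289], [0.261, -0.125, -0.957]] [-0.624 -0.039  0.38 ] cam [0.199 0.596 0.374]
{'t': 0.15, 'q': array([ 9.52529405e-01,  5.28278691e-01,  1.43363926e+00,  1.53374112e-05,
        1.18142223e+00, -1.78477727e-01]), 'qd': array([-0.0002359 , -0.00339957, -0.00413984, -0.00119947, -0.00034019,
        0.00011142]), 'tau': array([ 1.39758227e-03, -4.42741191e+01, -1.78277940e+01, -2.25281301e-04,
        5.64314862e-03,  3.81083726e-05]), 'tcp_pos': array([0.26571348, 0.56507332, 0.23053246]), 'tool_rot': array([ 2.18129524e-01,  9.75919437e-01, -8.02589453e-04, -3.45485239e-04]), 'force': array([-0.46265099,  0.0464193 , -0.85539314]), 'ft_torque': array([-0.03336942, -0.06216056, -0.03030513]), 'finger_gap': 0.9984882138902361}
```

View pics/scene0.png

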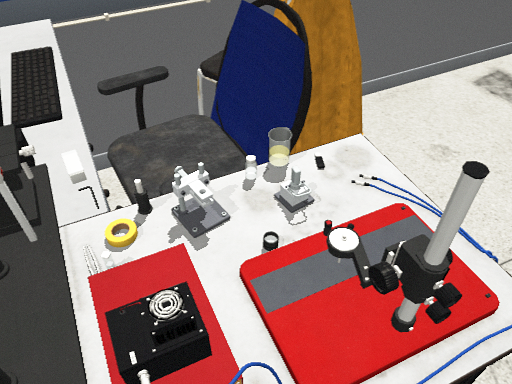

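View pics/top0.png

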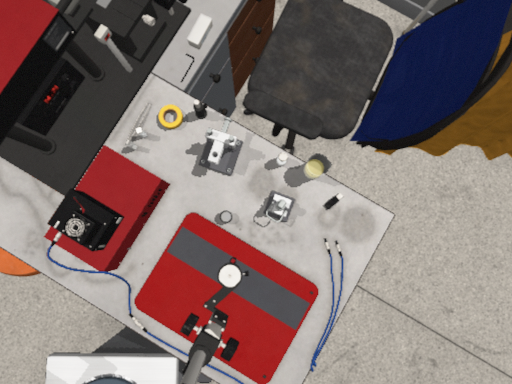

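View pics/wrist0.png

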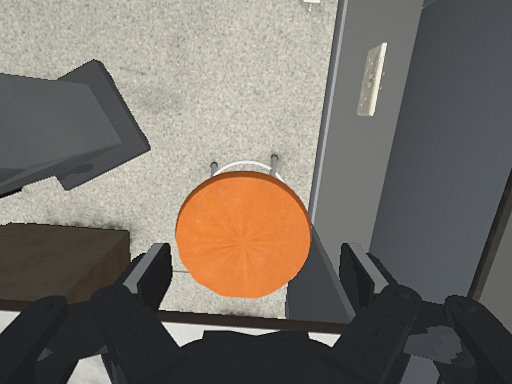

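The scene view shows the bracket at about (200,205), the pin in its block at (295,190), the vial at (251,168) and the lens tube at (270,241). The top view shows the bracket at (220,150), the pin at (278,208), and the bail near (262,222). Next I'll enlarge both and measure.

```bash
python3 - <<'E'
from h import *
a=np.load('pics/scene0.npz');b=np.load('pics/top0.npz')
def crop(s,x0,y0,w,h,k):
    return cv2.resize(cv2.cvtColor(s['frame'],cv2.COLOR_RGB2BGR)[y0:y0+h,x0:x0+w],None,fx=k,fy=k,interpolation=cv2.INTER_CUBIC)
cv2.imwrite('pics/c1.png',crop(a,160,140,170,120,4.7))
cv2.imwrite('pics/c2.png',crop(b,185,110,130,125,4.7))
for s,pts in ((a,[(295,175),(295,190),(294,205),(205,185),(185,200),(200,215),(270,236),(251,158),(301,222)]),(b,[(278,205),(262,222),(268,215),(220,148),(225,165),(282,158),(226,217),(215,135)])):
    C=cloud(s)
    for u,v in pts: print(u,v,C[v,u].round(3))
E
```

```text
295 175 [ 0.52  -0.399  0.078]
295 190 [ 0.516 -0.397  0.04 ]
294 205 [ 0.509 -0.386  0.007]
205 185 [ 0.664 -0.285  0.061]
185 200 [ 0.716 -0.27  -0.001]
200 215 [ 0.654 -0.249  0.009]
270 236 [ 0.501 -0.281  0.015]
251 158 [ 0.641 -0.414  0.055]
301 222 [ 0.476 -0.36  -0.001]
278 205 [ 0.521 -0.402  0.089]
262 222 [ 0.483 -0.368 -0.001]
268 215 [ 0.501 -0.383 -0.001]
220 148 [ 0.654 -0.264  0.09 ]
225 165 [ 0.628 -0.271  0.013]
282 158 [ 0.639 -0.414  0.056]
226 217 [ 0.494 -0.277  0.016]
215 135 [ 0.686 -0.252  0.09 ]
```

View pics/c1.png

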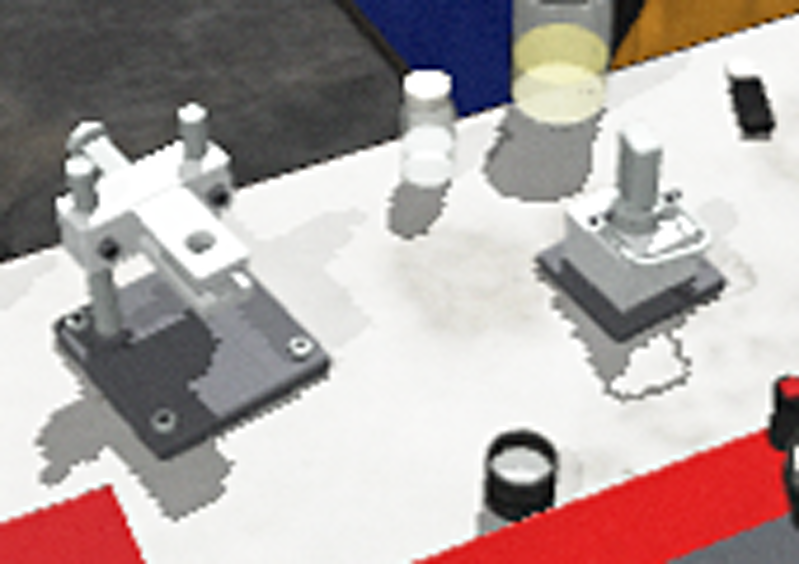

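View pics/c2.png

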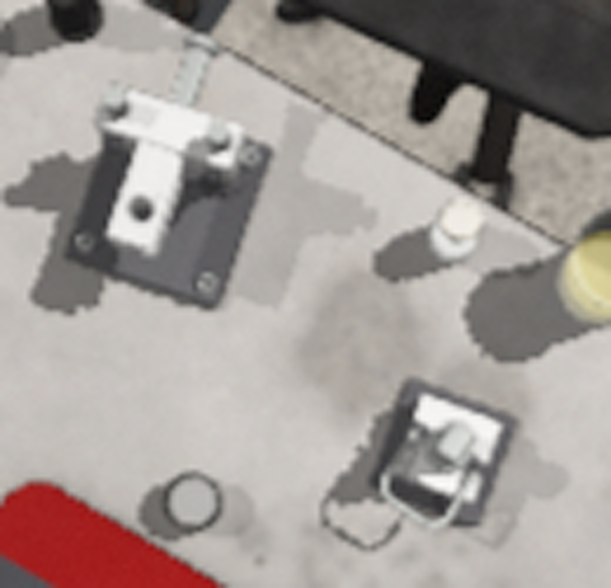

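```bash
python3 - <<'E'
from h import *
for f in ['scene0','top0']:
    s=np.load(f'pics/{f}.npz');C=cloud(s);X,Y,Z=C[...,0],C[...,1],C[...,2]
    print(f)
    def rect(m,n):
        p=C[m][:,:2]; 
        if len(p)<4: print(n,len(p));return
        (c,sz,a)=cv2.minAreaRect((p*1000).astype(np.float32)); print(n,len(p),'c',np.round(c,1),'sz',np.round(sz,1),'a',round(a,1),'zmed',np.median(C[m][:,2]).round(4),np.percentile(C[m][:,2],[10,90]).round(4))
    B=(abs(X-.66)<.09)&(abs(Y+.26)<.09)
    print(np.histogram(Z[B],bins=np.arange(0,.13,.005)))
    rect(B&(Z>.004)&(Z<.02),'base'); 
    rect(B&(Z>.08)&(Z<.098),'forktop')
    rect(B&(Z>.098),'posts')
    P=(abs(X-.51)<.06)&(abs(Y+.39)<.06)
    print(np.histogram(Z[P],bins=np.arange(0,.13,.005)))
    rect(P&(Z>.033)&(Z<.042),'blocktop'); rect(P&(Z>.004)&(Z<.014),'foot'); rect(P&(Z>.08),'grip'); rect(P&(Z>.043)&(Z<.058),'collar/bail')
    if f=='top0':
        # bail/fork pixels
        for (u,v,z) in [(185+142/4.7,110+208/4.7,.09),(185+458/4.7,110+435/4.7,.088)]:
            R=s['R'];t=s['t'];d=R.T@np.array([(u-s['cx'])/s['fx'],(v-s['cy'])/s['fy'],1]);o=-R.T@t
            print('ray',(o+d*(z-o[2])/d[2]).round(4))
    else:
        for (u,v,z) in [(160+201/4.7,140+241/4.7,.09),(160+641/4.7,140+135/4.7,.088)]:
            R=s['R'];t=s['t'];d=R.T@np.array([(u-s['cx'])/s['fx'],(v-s['cy'])/s['fy'],1]);o=-R.T@t
            print('ray',(o+d*(z-o[2])/d[2]).round(4))
E
```

```text
scene0
(array([1008,  830,  367,   24,    9,   11,   11,    9,   11,   11,    7,
          0,   42,  103,   92,  120,  119,  400,  132,   21,   28,   21,
         43,    0,    0]), array([0.   , 0.005, 0.01 , 0.015, 0.02 , 0.025, 0.03 , 0.035, 0.04 ,
       0.045, 0.05 , 0.055, 0.06 , 0.065, 0.07 , 0.075, 0.08 , 0.085,
       0.09 , 0.095, 0.1  , 0.105, 0.11 , 0.115, 0.12 , 0.125]))
base 1239 c [ 659.3 -255.1] sz [89.9 95. ] a 71.7 zmed 0.0093 [0.0075 0.0115]
forktop 664 c [ 675.  -260.7] sz [110.7  69.4] a 6.9 zmed 0.0885 [0.0828 0.091 ]
posts 100 c [ 681.  -261.9] sz [65.  13.4] a 73.9 zmed 0.1088 [0.1002 0.1127]
(array([535, 253,  38,  53,  42,  35,  45, 149,  23,  89,  61,  20,  16,
        11,  20,  14,  25,  39,   0,   0,   0,   0,   0,   0,   0]), array([0.   , 0.005, 0.01 , 0.015, 0.02 , 0.025, 0.03 , 0.035, 0.04 ,
       0.045, 0.05 , 0.055, 0.06 , 0.065, 0.07 , 0.075, 0.08 , 0.085,
       0.09 , 0.095, 0.1  , 0.105, 0.11 , 0.115, 0.12 , 0.125]))
blocktop 182 c [ 524.5 -407.1] sz [45.1 46. ] a 66.3 zmed 0.0371 [0.0345 0.0391]
foot 294 c [ 524.2 -407.3] sz [65.  64.1] a 69.2 
[... 892 characters left out ...]
 3,   2,   5,   3, 146,  36,  60,  62,   4,   1,
         2,   2,   0,   2,  42,   8,   0,   0,   0,   0,   0,   0]), array([0.   , 0.005, 0.01 , 0.015, 0.02 , 0.025, 0.03 , 0.035, 0.04 ,
       0.045, 0.05 , 0.055, 0.06 , 0.065, 0.07 , 0.075, 0.08 , 0.085,
       0.09 , 0.095, 0.1  , 0.105, 0.11 , 0.115, 0.12 , 0.125]))
blocktop 175 c [ 525.6 -410.2] sz [43. 44.] a 71.5 zmed 0.0388 [0.0368 0.0406]
foot 301 c [ 513.9 -395.3] sz [105.6 115.5] a 8.5 zmed 0.0081 [0.0048 0.0105]
grip 880 c [ 493.4 -381.5] sz [ 14.7 105.6] a 47.8 zmed 0.9319 [0.9319 0.9319]
collar/bail 129 c [ 515.8 -404.4] sz [45.1 63.5] a 61.8 zmed 0.05 [0.0464 0.0539]
ray [ 0.639  -0.2535  0.09  ]
ray [ 0.5265 -0.4129  0.088 ]
```

```bash
python3 - <<'E'
from h import *
for f in ['scene0','top0']:
    s=np.load(f'pics/{f}.npz');C=cloud(s)[s['depth']>0]
    C=C[(C[:,2]<.9)]
    r=np.hypot(C[:,0],C[:,1]);a=np.degrees(np.arctan2(C[:,1],C[:,0]))
    print(f)
    for lo in range(-70,70,5):
        row=[]
        for rr in np.arange(.1,.95,.1):
            m=(a>=lo)&(a<lo+5)&(r>=rr)&(r<rr+.1)
            row.append('%5.2f'%np.percentile(C[m,2],99.5) if m.sum()>3 else '  -  ')
        print(lo,' '.join(row))
E
```

```text
scene0
-70   -    0.01  0.03  0.03  0.01  0.01   -     -     -  
-65   -    0.01  0.03  0.03  0.03  0.01  0.00   -     -  
-60   -    0.03  0.17  0.03  0.03  0.01  0.00  0.00   -  
-55   -    0.19  0.21  0.03  0.03  0.01  0.01  0.00   -  
-50   -    0.19  0.36  0.03  0.03  0.01  0.01  0.00   -  
-45   -    0.03  0.21  0.10  0.03  0.02  0.08  0.08   -  
-40   -    0.03  0.18  0.11  0.03  0.09  0.08  0.08 -0.09
-35   -    0.03  0.03  0.03  0.03  0.01  0.06 -0.09 -0.09
-30   -    0.03  0.03  0.03  0.03  0.00  0.00 -0.09 -0.09
-25   -    0.03  0.03  0.03  0.03  0.09  0.11 -0.09 -0.09
-20   -    0.03  0.03  0.03  0.03  0.01  0.11  0.05   -  
-15   -     -    0.03  0.00  0.10  0.00  0.08  0.05  0.03
-10   -     -    0.10  0.16  0.10  0.10  0.02  0.00  0.17
-5   -     -    0.11  0.21  0.10  0.10  0.05  0.19  0.17
0   -     -    0.11  0.21  0.17  0.10  0.02  0.03  0.07
5   -     -     -    0.20  0.16  0.02  0.02  0.02   -  
10   -     -     -    0.16  0.10  0.05  0.02   -     -  
15   -     -     -     -     -    0.06   -     -     -  
20   -     -     -     -     -     -     -     -     -  
[... 1423 characters left out ...]
  0.29  0.29  0.21
10  0.02  0.00  0.13  0.16  0.02  0.26  0.28  0.12  0.02
15  0.02   -    0.00  0.10  0.02  0.18  0.12   -     -  
20  0.01   -    0.00  0.00  0.00  0.02  0.02   -     -  
25  0.01   -    0.00  0.00  0.00  0.00  0.02   -     -  
30  0.00   -     -    0.00  0.00  0.00   -     -     -  
35  0.00   -     -     -    0.00   -     -     -     -  
40  0.00  0.00   -     -     -     -     -     -     -  
45  0.00  0.00   -   -0.28 -0.26   -     -     -     -  
50  0.00  0.00   -   -0.28 -0.26 -0.26   -     -     -  
55  0.00   -     -     -   -0.28   -     -     -     -  
60  0.00   -     -     -     -     -     -     -     -  
65   -     -     -   -0.74 -0.74 -0.74 -0.75   -     -
```

Request:
drive_tool(deltas=[0,0,-5,0,0,0,-10,0,0,0,-15,0,0,0,-20,0,-3,-3.6,-20,0,-6,-7.2,-20,0,-9,-10.8,-20,0,-12,-14.4,-20,0,-15,-18,-20,0,-18,-21.6,-20,0,-21,-25.2,-20,0,-24,-28.8,-20,0])

```text
t: 1.35
tcp_pos: [0.3602, 0.2008, 0.4309]
tool_rot: [0.218, 0.976, -0.001, -0.0]
force: [0.7, -0.3, 0.2]
finger_gap: 0.996
```

Request:
drive_tool(deltas=[-3.1,-3.7,0,0,-6.2,-7.4,0,0,-9.3,-11.1,0,0,-12.4,-14.8,0,0,-15.5,-18.5,0,0,-18.6,-22.2,0,0,-21.7,-25.9,0,0,-24.8,-29.6,0,1,-27.9,-33.3,0,2,-31,-37,0,3,-34.1,-40.7,0,4,-37.2,-44.4,0,4])

```text
t: 2.55
tcp_pos: [0.5081, -0.3611, 0.4311]
tool_rot: [0.252, 0.968, -0.001, -0.001]
force: [1.3, -0.4, 0.7]
finger_gap: 1.005
```

```bash
cat >> h.py <<'E'
from scipy.spatial.transform import Rotation as Ro
def totool(target, yawx=None):
    s=manip.sense(); R=Ro.from_quat(s['tool_rot']).as_matrix(); d=R.T@(np.array(target)-s['tcp_pos'])*100
    y=np.degrees(np.arctan2(R[1,0],R[0,0]))
    print('t',s['t'],'tcp',s['tcp_pos'].round(4),'tool-x yaw',y.round(2),'z axis',R[:,2].round(3),'delta cm',d.round(2),'turn',None if yawx is None else round(y-yawx,2),'F',s['force'].round(1),'gap',s['finger_gap'])
E
python3 - <<'E'
from h import *
totool([.524,-.409,.19],150.6)
E
```

```text
t 2.55 tcp [ 0.5081 -0.3611  0.4311] tool-x yaw 150.8 z axis [-0.001 -0.001 -1.   ] delta cm [-3.74 -3.38 24.11] turn 0.2 F [ 1.3 -0.4  0.7] gap 1.0046712607797117
```

Request:
drive_tool(deltas=[-1,-1,4,0,-2,-2,8,0,-3,-3,12,0,-3.7,-3.4,16,0,-3.7,-3.4,20,0,-3.7,-3.4,24,0,-3.7,-3.4,24,0,-3.7,-3.4,24,0])

```text
t: 3.35
tcp_pos: [0.5234, -0.4089, 0.1908]
tool_rot: [0.252, 0.968, -0.0, -0.001]
force: [0.4, -0.6, 0.1]
finger_gap: 0.994
```

```bash
python3 - <<'E'
from h import *
s=snap('wrist','w1')
i=cv2.imread('pics/w1.png'); cv2.imwrite('pics/w1b.png',cv2.resize(i[40:340,60:460],None,fx=2,fy=2,interpolation=cv2.INTER_CUBIC))
totool([.524,-.409,.19],150.6)
C=cloud(s)
def rect(m,n):
    p=C[m][:,:2]
    (c,sz,a)=cv2.minAreaRect((p*1000).astype(np.float32)); print(n,len(p),'c',np.round(c,1),'sz',np.round(sz,1),'a',round(a,1),'zmed',np.median(C[m][:,2]).round(4))
X,Y,Z=C[...,0],C[...,1],C[...,2]
P=(np.hypot(X-.524,Y+.409)<.06)
print(np.histogram(Z[P],bins=np.arange(-.01,.13,.005)))
rect(P&(Z>.083)&(Z<.095),'grip');rect(P&(Z>.035)&(Z<.041),'block');rect(P&(Z>.043)&(Z<.06),'bail+collar')
E
```

```text
t 3.4 tcp [ 0.5244 -0.4099  0.1927] tool-x yaw 150.8 z axis [ 0.001 -0.003 -1.   ] delta cm [0.08 0.06 0.27] turn 0.2 F [ 0.7 -0.5  0.9] gap 1.0029167186539063
(array([   0,  619, 4104,  879,   53,   25,   26,   33,   31,  842,   60,
        272,  432,   19,   18,   20,   17,   16,   25,  314,    2,    0,
          0,    0,    0,    0,    0,    0]), array([-0.01 , -0.005,  0.   ,  0.005,  0.01 ,  0.015,  0.02 ,  0.025,
        0.03 ,  0.035,  0.04 ,  0.045,  0.05 ,  0.055,  0.06 ,  0.065,
        0.07 ,  0.075,  0.08 ,  0.085,  0.09 ,  0.095,  0.1  ,  0.105,
        0.11 ,  0.115,  0.12 ,  0.125,  0.13 ]))
grip 329 c [ 524.6 -409.8] sz [13.7 19.7] a 60.4 zmed 0.0883
block 876 c [ 525.  -410.2] sz [43.9 44.4] a 69.4 zmed 0.0388
bail+collar 739 c [ 510.1 -401.7] sz [44.7 51.5] a 60.8 zmed 0.0506
```

View pics/w1b.png

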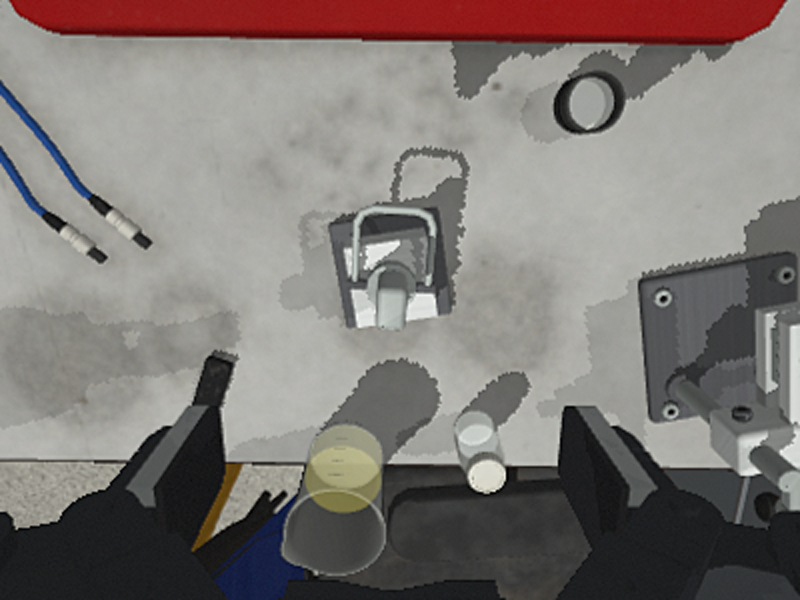

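The wrist view shows the pin upright in the block at about (391,300) in the crop. The bail opens towards the camera, with its crossbar at (395,210). The grip measures 13.7 x 19.7 mm at z 88 mm, which matches the given sizes. Next is the same view of the fork.

Request:
drive_tool(deltas=[-0.4,4,0,-2,-0.8,8,0,-5,-1.2,12,0,-8,-1.6,16,0,-10.9,-2.1,19.4,0,-10.9,-2.1,19.4,0,-10.9,-2.1,19.4,0,-10.9,-2.1,19.4,0,-10.9])

```text
t: 4.2
tcp_pos: [0.6377, -0.252, 0.1944]
tool_rot: [0.159, 0.987, -0.002, 0.002]
force: [-0.3, -0.0, -0.1]
finger_gap: 1.0
```

```bash
cat > fork.py <<'E'
from h import *
import sys
f=sys.argv[1]
s=snap('wrist',f)
i=cv2.imread(f'pics/{f}.png'); cv2.imwrite(f'pics/{f}b.png',cv2.resize(i[40:340,60:460],None,fx=2,fy=2,interpolation=cv2.INTER_CUBIC))
totool([.637,-.250,.19],161.7)
C=cloud(s)
def rect(m,n):
    p=C[m][:,:2]
    (c,sz,a)=cv2.minAreaRect((p*1000).astype(np.float32)); print(n,len(p),'c',np.round(c,1),'sz',np.round(sz,1),'a',round(a,1),'z',np.percentile(C[m][:,2],[10,50,90]).round(4))
X,Y,Z=C[...,0],C[...,1],C[...,2]
P=(np.hypot(X-.637,Y+.25)<.09)
print(np.histogram(Z[P],bins=np.arange(-.01,.13,.005)))
rect(P&(Z>.007)&(Z<.012),'base')
F=(np.hypot(X-.637,Y+.25)<.026)&(Z>.08)
rect(F,'fork front part'); print(np.histogram(Z[F],bins=np.arange(.08,.1,.001)))
E
python3 fork.py w2
```

```text
t 4.25 tcp [ 0.6373 -0.2522  0.1938] tool-x yaw 161.62 z axis [ 0.002 -0.004 -1.   ] delta cm [0.1  0.2  0.38] turn -0.08 F [ 0.6 -0.5 -0.8] gap 1.0029041713032663
(array([   0, 1596, 9641,  593, 2655,  248,   28,   29,   33,   30,   22,
          4,    0,    0,   15,  101,  180,  208,  376, 1221, 1576,   61,
         63,   68,  287,    3,    0,    0]), array([-0.01 , -0.005,  0.   ,  0.005,  0.01 ,  0.015,  0.02 ,  0.025,
        0.03 ,  0.035,  0.04 ,  0.045,  0.05 ,  0.055,  0.06 ,  0.065,
        0.07 ,  0.075,  0.08 ,  0.085,  0.09 ,  0.095,  0.1  ,  0.105,
        0.11 ,  0.115,  0.12 ,  0.125,  0.13 ]))
base 3006 c [ 656.3 -256.1] sz [90.  84.5] a 72.1 z [0.0096 0.0107 0.0115]
fork front part 9353 c [ 639.3 -251.8] sz [43.5 46.2] a 71.0 z [0.0902 0.2789 0.29  ]
(array([  0,   3,   7,  23,  12,   4,  13,  37, 226, 505, 206,  10,   0,
         0,   0,   0,   0,   0,   0,   0]), array([0.08 , 0.081, 0.082, 0.083, 0.084, 0.085, 0.086, 0.087, 0.088,
       0.089, 0.09 , 0.091, 0.092, 0.093, 0.094, 0.095, 0.096, 0.097,
       0.098, 0.099, 0.1  ]))
```

View pics/w2b.png

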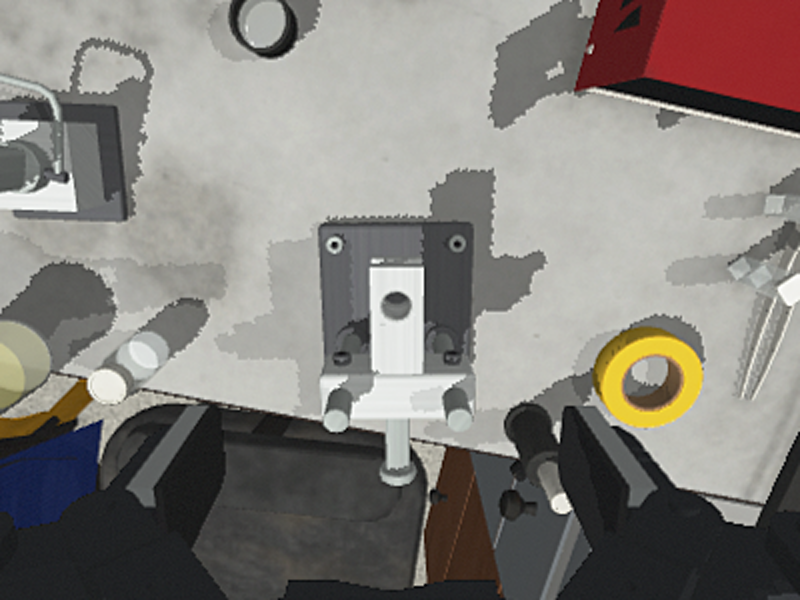

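```bash
python3 - <<'E'
from h import *
s=np.load('pics/w2.npz');C=cloud(s);fr=s['frame']
g=cv2.cvtColor(fr,cv2.COLOR_RGB2GRAY)
X,Y,Z=C[...,0],C[...,1],C[...,2]
T=(abs(Z-.0895)<.003)&(np.hypot(X-.637,Y+.25)<.06)
p=C[T][:,:2]
for yaw in [-18.3,-18,-17.5]:
    a=np.radians(yaw);ex=np.array([np.cos(a),np.sin(a)]);ey=np.array([-np.sin(a),np.cos(a)])
    q=(p-[.637,-.25]); u=q@ex;v=q@ey
    m=u<.025
    print(yaw,'front u',np.percentile(u[m],[.5,2]).round(4),'v',np.percentile(v[m],[1,99]).round(4))
# side edge fit
a=np.radians(-18);ex=np.array([np.cos(a),np.sin(a)]);ey=np.array([-np.sin(a),np.cos(a)])
q=(p-[.637,-.25]);u=q@ex;v=q@ey
L=[];H=[];U=[]
for k in np.arange(-.015,.026,.002):
    m=abs(u-k)<.001
    if m.sum()>5: U.append(k);L.append(v[m].min());H.append(v[m].max())
print('slopes deg',np.degrees(np.polyfit(U,L,1)[0]),np.degrees(np.polyfit(U,H,1)[0]),'centre at 0',(np.polyval(np.polyfit(U,L,1),0)+np.polyval(np.polyfit(U,H,1),0))/2,'width',np.mean(np.array(H)-L))
# hole
sub=g[180:206,245:272]; print(sub[::2,::2])
v,u=np.mgrid[180:206,245:272]; m=(sub<150)
n,lab,st,ce=cv2.connectedComponentsWithStats(m.astype(np.uint8)); print(st,ce+[245,180])
k=[i for i in range(1,n) if lab[12,13]==i or st[i,4]>60]
for i in k:
    uu,vv=ce[i]+[245,180];cnt,_=cv2.findContours((lab==i).astype(np.uint8),cv2.RETR_EXTERNAL,cv2.CHAIN_APPROX_NONE)
    (e,_,_)=cv2.fitEllipse(cnt[0]);print('ell',cv2.fitEllipse(cnt[0]))
    for (uu,vv) in [(uu,vv),(e[0]+245,e[1]+180)]:
        d=s['R'].T@np.array([(uu-s['cx'])/s['fx'],(vv-s['cy'])/s['fy'],1]);o=-s['R'].T@s['t'];w=o+d*(.0895-o[2])/d[2];print('hole',w.round(4),'uv bracket rel',((w[:2]-[.637,-.25])@ex).round(4),((w[:2]-[.637,-.25])@ey).round(4))
E
```

```text
-18.3 front u [-0.0153 -0.015 ] v [-0.0117  0.012 ]
-18 front u [-0.0153 -0.0151] v [-0.0117  0.0119]
-17.5 front u [-0.0153 -0.0151] v [-0.0117  0.0118]
slopes deg 0.9798166396570628 0.4680663497680666 centre at 0 0.0001343374142046246 width 0.023256055284144105
[[246 233 228 226 230 232 229 233 230 232 231 224 227 241]
 [242 233 228 227 230 232 230 233 230 231 232 224 227 241]
 [226 235 228 226 231 234 233 238 234 232 231 223 227 241]
 [227 235 229 230 223 126  87  73 175 234 234 224 227 242]
 [227 234 232 214  59  65  69  67  59 100 233 224 229 190]
 [228 235 233 159  91  66  66  66  72  90 175 227 229 192]
 [228 236 234 114 111 112 103 104 110 110 134 227 229 192]
 [223 235 233 135 114 125 123 123 120 110 170 228 229 192]
 [179 236 231 175 117 115 114 118 111  97 224 228 228 192]
 [184 236 231 231 166 126 102 100 106 173 234 223 229 193]
 [185 237 231 229 235 216 202 210 219 237 233 223 229 194]
 [179 237 229 207 232 233 232 236 233 232 232 223 229 204]
 [181 236 231 228 231 232 230 233 232 232 233 222 229 203]]
[[  0   0  27  26 538]
 [  6   6  15  14 164]] [[258.06505576 192.5260223 ]
 [257.78658537 192.41463415]]
ell ((12.786195755004883, 12.42823314666748), (13.266037940979004, 13.925605773925781), 104.0062484741211)
hole [ 0.6392 -0.2509  0.0895] uv bracket rel 0.0024 -0.0001
hole [ 0.6392 -0.2509  0.0895] uv bracket rel 0.0024 -0.0001
```

The wrist view shows the fork's hole at crop (397,305). That gives the hole at (0.6392, -0.2509), 17.8 mm behind the front edge against 18 expected, with the fork's top at z = 0.0895. Now to the grasp.

Request:
drive_tool(deltas=[1.2,-4,0,2,2.4,-8,0,5,3.6,-12,0,8,4.8,-16,0,11.1,5.7,-18.5,0,11.1,5.7,-18.5,0,11.1,5.7,-18.5,3,11.1,5.7,-18.5,5,11.1,5.7,-18.5,5,11.1])

```text
t: 5.15
tcp_pos: [0.5229, -0.4086, 0.1413]
tool_rot: [0.255, 0.967, 0.0, -0.001]
force: [0.4, 0.8, 0.4]
finger_gap: 1.001
```

```bash
python3 - <<'E'
from h import *
totool([.5246,-.4098,.055],150.5)
E
```

```text
t 5.15 tcp [ 0.5229 -0.4086  0.1413] tool-x yaw 150.45 z axis [-0.002  0.001 -1.   ] delta cm [-0.23 -0.02  8.63] turn -0.05 F [0.4 0.8 0.4] gap 1.001171356637618
```

Request:
drive_tool(deltas=[-0.2,0,2,0,-0.2,0,4,0,-0.2,0,6,0,-0.2,0,7.5,0,-0.2,0,8.6,0,-0.2,0,8.6,0,-0.2,0,8.6,0])

```text
t: 5.85
tcp_pos: [0.5248, -0.4099, 0.0559]
tool_rot: [0.255, 0.967, -0.0, -0.001]
force: [-0.1, 0.3, 0.3]
finger_gap: 1.003
```

```bash
python3 - <<'E'
from h import *
totool([.5246,-.4098,.055],150.5)
E
```

```text
t 5.85 tcp [ 0.5248 -0.4099  0.0559] tool-x yaw 150.45 z axis [-0.002  0.    -1.   ] delta cm [ 0.03 -0.    0.09] turn -0.05 F [-0.1  0.3  0.3] gap 1.0030972790172563
```

Request:
drive_tool(deltas=[0,0,0,0,0,0,0,0,0,0,0,0,0,0,0,0,0,0,0,0,0,0,0,0,0,0,0,0,0,0,0,0,0,0,0,0,0,0,0,0], hand=0.5, squeeze=50)

```text
t: 6.85
tcp_pos: [0.525, -0.41, 0.0562]
tool_rot: [0.255, 0.967, -0.0, -0.001]
force: [-0.7, -0.0, 2.6]
finger_gap: 0.158
```

Request:
drive_tool(deltas=[0,0,-1,0,0,0,-3,0,0,0,-6,0,0,0,-10,0,0,0,-14,0,0,0,-14,0,0,0,-14,0])

```text
t: 7.55
tcp_pos: [0.5252, -0.4101, 0.1974]
tool_rot: [0.255, 0.967, -0.001, 0.0]
force: [-0.2, 0.2, -1.3]
finger_gap: 0.154
```

```bash
python3 - <<'E'
from h import *
totool([.6392,-.2509,.19],162.3)
s=snap('wrist','w3')
i=cv2.imread('pics/w3.png'); cv2.imwrite('pics/w3b.png',cv2.resize(i[80:380,60:460],None,fx=2,fy=2,interpolation=cv2.INTER_CUBIC))
E
```

```text
t 7.55 tcp [ 0.5252 -0.4101  0.1974] tool-x yaw 150.45 z axis [-0.    -0.001 -1.   ] delta cm [-2.06 19.47  0.72] turn -11.85 F [-0.2  0.2 -1.3] gap 0.15396765670805354
```

View pics/w3b.png

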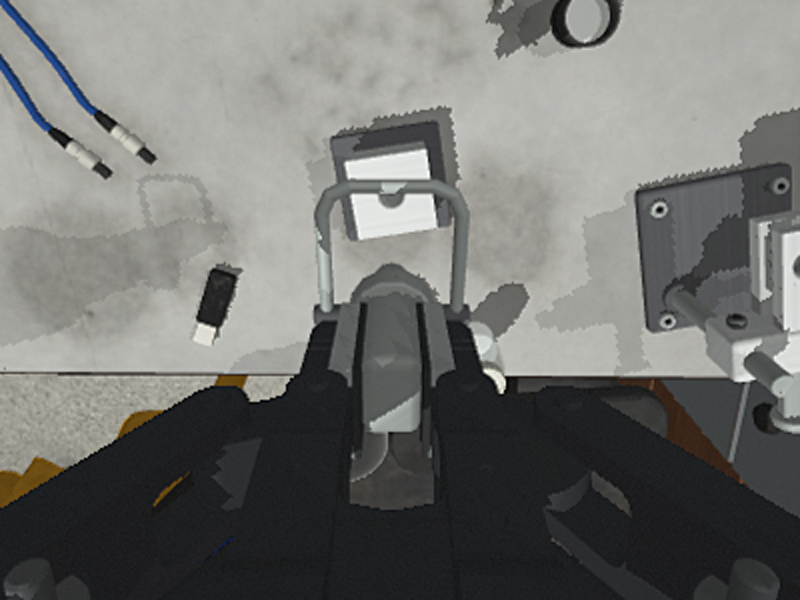

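The picture shows the pin held squarely between the pads at (390,360), its bail open forward and level (crossbar at (392,188)). Moving over the fork.

Request:
drive_tool(deltas=[-0.4,3.5,0,-2,-0.8,7,0,-4,-1.2,10.5,0,-6,-1.6,14,0,-9,-2,17.5,0,-11.9,-2.1,19.5,0,-11.9,-2.1,19.5,1,-11.9,-2.1,19.5,2.5,-11.9,-2.1,19.5,3.5,-11.9,-2.1,19.5,3.5,-11.9,-2.1,19.5,3.5,-11.9])

```text
t: 8.7
tcp_pos: [0.6379, -0.251, 0.1596]
tool_rot: [0.154, 0.988, 0.001, -0.002]
force: [0.6, 0.8, -2.3]
finger_gap: 0.157
```

```bash
python3 - <<'E'
from h import *
totool([.6397,-.2511,.1375],162.3)
s=snap('scene','s4')
i=cv2.imread('pics/s4.png'); cv2.imwrite('pics/s4b.png',cv2.resize(i[90:240,130:330],None,fx=4,fy=4,interpolation=cv2.INTER_CUBIC))
s=snap('wrist','w4')
i=cv2.imread('pics/w4.png'); cv2.imwrite('pics/w4b.png',cv2.resize(i[80:380,60:460],None,fx=2,fy=2,interpolation=cv2.INTER_CUBIC))
E
```

```text
t 8.7 tcp [ 0.6379 -0.251   0.1596] tool-x yaw 162.24 z axis [-0.004  0.002 -1.   ] delta cm [-0.18  0.05  2.21] turn -0.06 F [ 0.6  0.8 -2.3] gap 0.157249415702414
```

View pics/s4b.png

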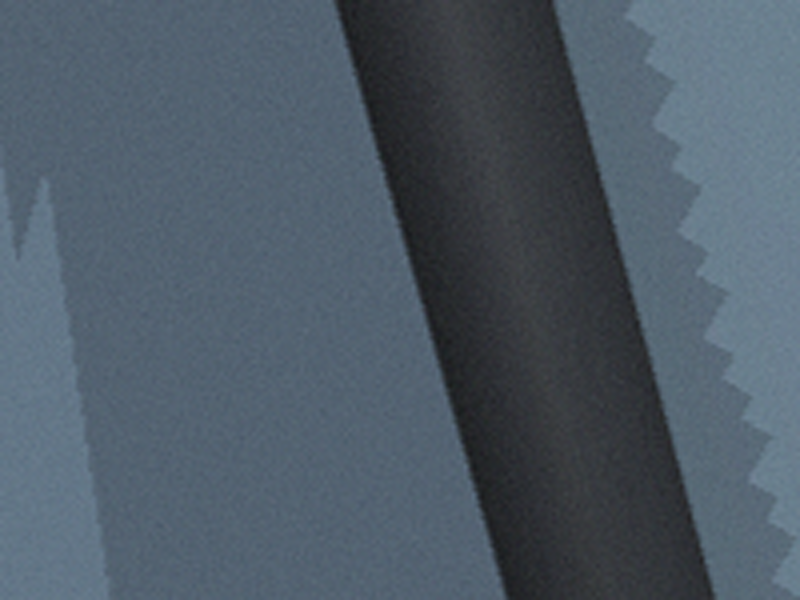

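View pics/w4b.png

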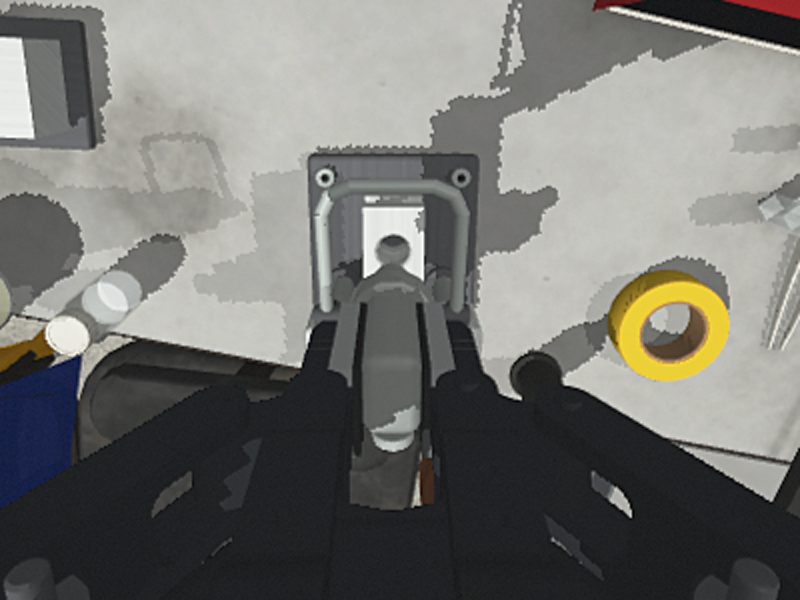

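The scene camera is blocked by an arm link. In the wrist view the bail legs (322 and 463) are symmetric about the hole (393), so the pin is centred laterally. Next I'll fix x and descend.

Request:
drive_tool(deltas=[-0.2,0,0,0,-0.2,0,0.5,0,-0.2,0,1,0,-0.2,0,1.5,0,-0.2,0,1.8,0,-0.2,0,1.8,0,-0.2,0,1.8,0])

```text
t: 9.5
tcp_pos: [0.6406, -0.2515, 0.1428]
tool_rot: [0.154, 0.988, 0.0, -0.001]
force: [0.3, 0.5, -1.5]
finger_gap: 0.157
```

```bash
python3 - <<'E'
from h import *
totool([.6397,-.2511,.1297],162.3)
E
```

```text
t 9.5 tcp [ 0.6406 -0.2515  0.1428] tool-x yaw 162.28 z axis [-0.002  0.001 -1.   ] delta cm [0.1  0.01 1.31] turn -0.02 F [ 0.3  0.5 -1.5] gap 0.15729104481769945
```

Request:
drive_tool(deltas=[0.1,0,0.2,0,0.1,0,0.5,0,0.1,0,0.8,0,0.1,0,1.1,0,0.1,0,1.1,0,0.1,0,1.1,0])

```text
t: 10.1
tcp_pos: [0.6396, -0.2512, 0.1316]
tool_rot: [0.154, 0.988, 0.0, -0.001]
force: [0.7, -0.6, -1.4]
finger_gap: 0.152
```

```bash
python3 - <<'E'
from h import *
totool([.6397,-.2511,.1077],162.3)
E
```

```text
t 10.1 tcp [ 0.6396 -0.2512  0.1316] tool-x yaw 162.28 z axis [-0.002  0.001 -1.   ] delta cm [-0.01  0.01  2.39] turn -0.02 F [ 0.7 -0.6 -1.4] gap 0.15165037522197305
```

Request:
drive_tool(deltas=[0,0,0.1,0,0,0,0.2,0,0,0,0.3,0,0,0,0.4,0,0,0,0.4,0])

```text
t: 10.6
tcp_pos: [0.6395, -0.2511, 0.1274]
tool_rot: [0.154, 0.988, 0.0, -0.001]
force: [0.5, -0.9, -1.0]
finger_gap: 0.156
```

Request:
drive_tool(deltas=[0,0,0.1,0,0,0,0.2,0,0,0,0.3,0,0,0,0.3,0])

```text
t: 11.0
tcp_pos: [0.6396, -0.2511, 0.1243]
tool_rot: [0.154, 0.988, 0.0, -0.001]
force: [0.2, -0.8, -0.9]
finger_gap: 0.158
```

Request:
drive_tool(deltas=[0,0,0.1,0,0,0,0.2,0,0,0,0.3,0,0,0,0.3,0])

```text
t: 11.4
tcp_pos: [0.6401, -0.2511, 0.1216]
tool_rot: [0.154, 0.988, 0.0, -0.001]
force: [0.9, 1.0, -1.1]
finger_gap: 0.154
```

Request:
drive_tool(deltas=[0,0,0.1,0,0,0,0.2,0,0,0,0.3,0,0,0,0.3,0])

```text
t: 11.8
tcp_pos: [0.6403, -0.251, 0.1188]
tool_rot: [0.154, 0.988, 0.0, -0.0]
force: [1.2, 1.0, 3.0]
finger_gap: 0.158
```

Request:
drive_tool(deltas=[0,0,0.1,0,0,0,0.2,0,0,0,0.3,0,0,0,0.3,0])

```text
t: 12.2
tcp_pos: [0.6403, -0.251, 0.1155]
tool_rot: [0.154, 0.988, 0.001, -0.0]
force: [0.5, 1.2, 1.7]
finger_gap: 0.152
```

Request:
drive_tool(deltas=[0,0,0.1,0,0,0,0.2,0,0,0,0.2,0])

```text
t: 12.5
tcp_pos: [0.6403, -0.251, 0.1133]
tool_rot: [0.154, 0.988, 0.001, -0.0]
force: [1.1, 0.8, 2.7]
finger_gap: 0.159
```

```bash
python3 - <<'E'
from h import *
totool([.6397,-.2511,.1077],162.3);print(manip.sense()['ft_torque'])
E
```

```text
t 12.5 tcp [ 0.6403 -0.251   0.1133] tool-x yaw 162.27 z axis [-0.     0.001 -1.   ] delta cm [ 0.06 -0.03  0.56] turn -0.03 F [1.1 0.8 2.7] gap 0.15855231792869665
[ 0.2125268  -0.12644133 -0.04034698]
```

Request:
drive_tool(deltas=[0,0,0.1,0,0,0,0.2,0,0,0,0.3,0,0,0,0.3,0])

```text
t: 12.9
tcp_pos: [0.6403, -0.251, 0.11]
tool_rot: [0.154, 0.988, 0.001, -0.0]
force: [0.7, 1.0, 2.2]
finger_gap: 0.15
```

Request:
drive_tool(deltas=[0,0,0.1,0,0,0,0.2,0,0,0,0.2,0])

```text
t: 13.2
tcp_pos: [0.6403, -0.251, 0.1078]
tool_rot: [0.154, 0.988, 0.001, -0.0]
force: [0.5, 1.4, 2.6]
finger_gap: 0.159
```

Request:
drive_tool(deltas=[0,0,0.1,0,0,0,0.1,0])

```text
t: 13.4
tcp_pos: [0.6404, -0.251, 0.107]
tool_rot: [0.154, 0.988, 0.001, -0.0]
force: [-0.4, 1.5, 3.3]
finger_gap: 0.158
```

Request:
drive_tool(deltas=[0,0,0.1,0,0,0,0.1,0])

```text
t: 13.6
tcp_pos: [0.6404, -0.251, 0.1069]
tool_rot: [0.154, 0.988, 0.0, -0.0]
force: [-0.9, 1.6, 7.7]
finger_gap: 0.156
```

```bash
python3 - <<'E'
from h import *
totool([.6397,-.2511,.1077],162.3);print(manip.sense()['ft_torque'])
s=snap('wrist','w5')
i=cv2.imread('pics/w5.png'); cv2.imwrite('pics/w5b.png',cv2.resize(i[80:380,60:460],None,fx=2,fy=2,interpolation=cv2.INTER_CUBIC))
s=snap('top','t5')
i=cv2.imread('pics/t5.png'); cv2.imwrite('pics/t5b.png',cv2.resize(i[90:240,150:350],None,fx=4,fy=4,interpolation=cv2.INTER_CUBIC))
E
```

```text
t 13.6 tcp [ 0.6404 -0.251   0.1069] tool-x yaw 162.27 z axis [-0.     0.001 -1.   ] delta cm [ 0.06 -0.03 -0.08] turn -0.03 F [-0.9  1.6  7.7] gap 0.15578838084021465
[ 0.34023684  0.12701128 -0.01323867]
```

View pics/w5b.png

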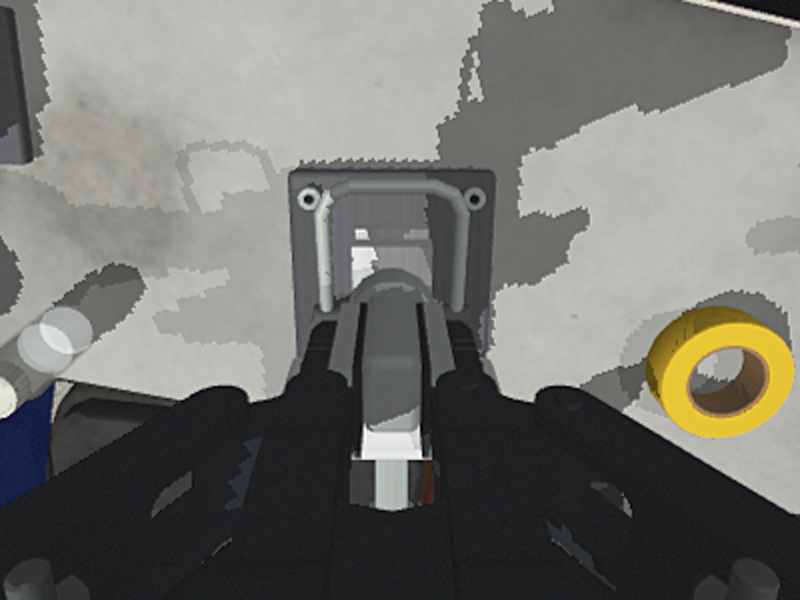

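View pics/t5b.png

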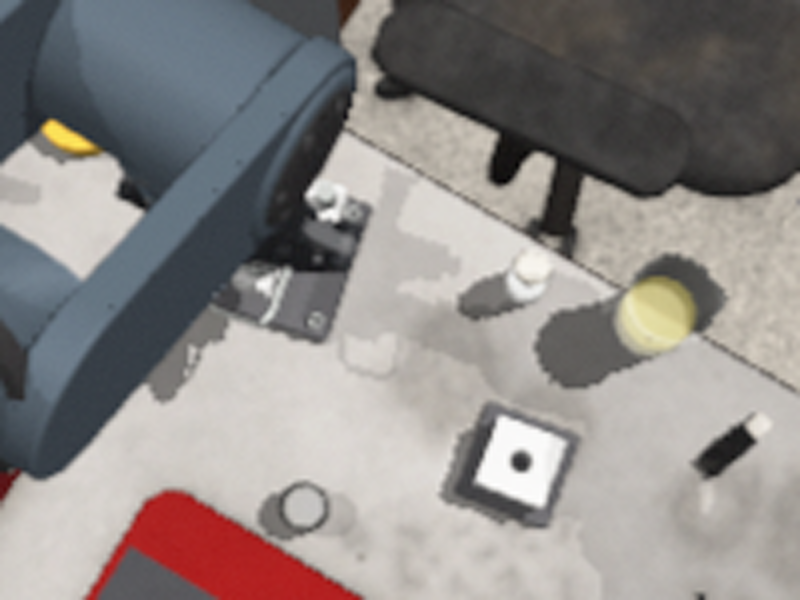

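The pin is nearly down: the collar is against the fork in view at (390,270), and z stops at 0.1069 while force rises. I'll press a little more to confirm it is seated.

Request:
drive_tool(deltas=[0,0,0.1,0,0,0,0.1,0])

```text
t: 13.9
tcp_pos: [0.6404, -0.251, 0.1069]
tool_rot: [0.154, 0.988, 0.0, -0.0]
force: [-1.3, 2.2, 7.2]
finger_gap: 0.155
```

Request:
drive_tool(deltas=[0,0,0.1,0,0,0,0.1,0])

```text
t: 14.1
tcp_pos: [0.6404, -0.251, 0.1069]
tool_rot: [0.154, 0.988, 0.0, -0.0]
force: [-1.9, 2.1, 6.5]
finger_gap: 0.158
```

Request:
drive_tool(deltas=[0,0,0.1,0,0,0,0.2,0,0,0,0.2,0])

```text
t: 14.4
tcp_pos: [0.6404, -0.251, 0.1069]
tool_rot: [0.154, 0.988, 0.0, 0.0]
force: [-3.1, 1.4, 11.8]
finger_gap: 0.156
```

Request:
drive_tool(deltas=[0,0,0,0,0,0,0,0,0,0,0,0,0,0,0,0,0,0,0,0,0,0,0,0], hand=4)

```text
t: 15.0
tcp_pos: [0.6403, -0.251, 0.1065]
tool_rot: [0.154, 0.988, 0.0, -0.0]
force: [-0.0, -0.4, -0.0]
finger_gap: 0.471
```

Request:
drive_tool(deltas=[0,0,-0.5,0,0,0,-2,0,0,0,-5,0,0,0,-8,0,0,0,-11,0,0,0,-11,0,0,0,-11,0], hand=8.5)

```text
t: 15.7
tcp_pos: [0.6408, -0.2513, 0.2187]
tool_rot: [0.154, 0.988, -0.0, 0.002]
force: [0.3, 0.4, -1.1]
finger_gap: 0.995
```

```bash
python3 fork.py w6; python3 - <<'E'
from h import *
s=np.load('pics/w6.npz');C=cloud(s);X,Y,Z=C[...,0],C[...,1],C[...,2]
a=np.radians(-17.7);ex=np.array([np.cos(a),np.sin(a)]);ey=np.array([-np.sin(a),np.cos(a)])
q=C[...,:2]-[.6397,-.2511];u=q@ex;v=q@ey
ok=(s['depth']>0)&(Z<.2)
m=ok&(Z>.11)&(abs(u)<.03)&(abs(v)<.02); print('grip',m.sum(),'top z',np.percentile(Z[m],[50,95]),'u',np.percentile(u[m],[2,98]),'v',np.percentile(v[m],[2,98]))
m=ok&(u<-.03)&(u>-.06)&(abs(v)<.018)&(Z>.07)&(Z<.13);print('bar',m.sum(),C[m].mean(0),np.percentile(u[m],[5,50,95]),np.percentile(Z[m],[5,50,95]))
m=ok&(u<-.012)&(u>-.018)&(abs(v)<.01);print('forktop front',np.percentile(Z[m],[10,50,90]))
m=ok&(np.hypot(u+.011,v)<.004)&(Z<.11);print('collar top',m.sum(),np.percentile(Z[m],[10,50,90]))
E
```

```text
t 15.75 tcp [ 0.64   -0.2508  0.217 ] tool-x yaw 162.29 z axis [ 0.  0. -1.] delta cm [ 0.31 -0.01  2.7 ] turn 0.59 F [ 0.5 -0.2 -1.5] gap 0.9966875305176377
(array([   0, 1395, 8380,  464, 1849,  202,   26,   23,   25,   20,    9,
          2,    0,    0,    2,   59,   96,  162,  325,  514, 1235,  306,
        586,   97,  257,   27,   20,   28]), array([-0.01 , -0.005,  0.   ,  0.005,  0.01 ,  0.015,  0.02 ,  0.025,
        0.03 ,  0.035,  0.04 ,  0.045,  0.05 ,  0.055,  0.06 ,  0.065,
        0.07 ,  0.075,  0.08 ,  0.085,  0.09 ,  0.095,  0.1  ,  0.105,
        0.11 ,  0.115,  0.12 ,  0.125,  0.13 ]))
base 2129 c [ 654.8 -255.5] sz [90. 81.] a 72.4 z [0.0095 0.0107 0.0116]
fork front part 10593 c [ 639.4 -250.8] sz [45.9 42.3] a 72.0 z [0.1379 0.3038 0.3147]
(array([  0,   0,   5,  15,   4,   1,   0,   4,  65, 156,  71,  10,   6,
         4,   6,  16,  23,  57,  92,  77]), array([0.08 , 0.081, 0.082, 0.083, 0.084, 0.085, 0.086, 0.087, 0.088,
       0.089, 0.09 , 0.091, 0.092, 0.093, 0.094, 0.095, 0.096, 0.097,
       0.098, 0.099, 0.1  ]))
grip 495 top z [0.13879588 0.14021977] u [-0.00939089  0.00922319] v [-0.00620965  0.00702765]
bar 195 [ 0.60299911 -0.23973343  0.1040212 ] [-0.04116625 -0.03913875 -0.03292956] [0.10245568 0.10403859 0.10543117]
forktop front [0.01032157 0.0827329  0.09012768]
collar top 109 [0.0104723  0.09488761 0.10474351]
```

View pics/w6b.png

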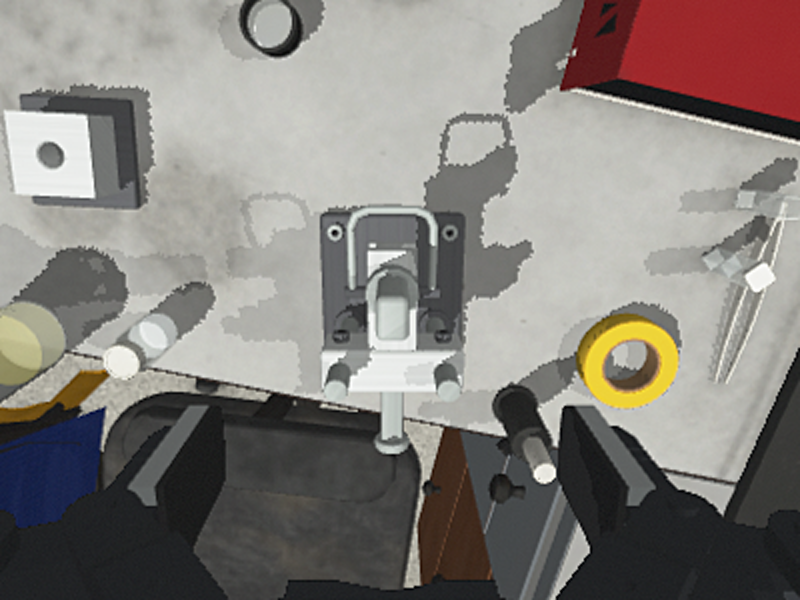

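The pin stands seated: its grip top is at 0.1388, so its origin is at 0.0888, against a fork top of about 0.089. The bail points out over the fork's open side, with the crossbar at (392,210) in the crop, z 0.104. Now I'll shut the fingers and position them over the crossbar.

Request:
drive_tool(deltas=[1.5,0,0,0,3,0,0,0,4.5,0,0,0,4.5,0,0,0,4.5,0,2,0,4.5,0,5,0,4.5,0,8,0,4.5,0,9.5,0,4.5,0,9.5,0,4.5,0,9.5,0], hand=0)

```text
t: 16.75
tcp_pos: [0.5978, -0.2375, 0.1221]
tool_rot: [0.154, 0.988, 0.0, 0.0]
force: [0.4, 0.1, 0.4]
finger_gap: 0.001
```

```bash
python3 - <<'E'
from h import *
totool([.5972,-.2373,.106],162.3)
s=snap('wrist','w7')
i=cv2.imread('pics/w7.png'); cv2.imwrite('pics/w7b.png',cv2.resize(i[80:380,60:460],None,fx=2,fy=2,interpolation=cv2.INTER_CUBIC))
E
```

```text
t 16.75 tcp [ 0.5978 -0.2375  0.1221] tool-x yaw 162.29 z axis [ 0.001 -0.    -1.   ] delta cm [ 0.06 -0.    1.61] turn -0.01 F [0.4 0.1 0.4] gap 0.0008776452458774219
```

View pics/w7b.png

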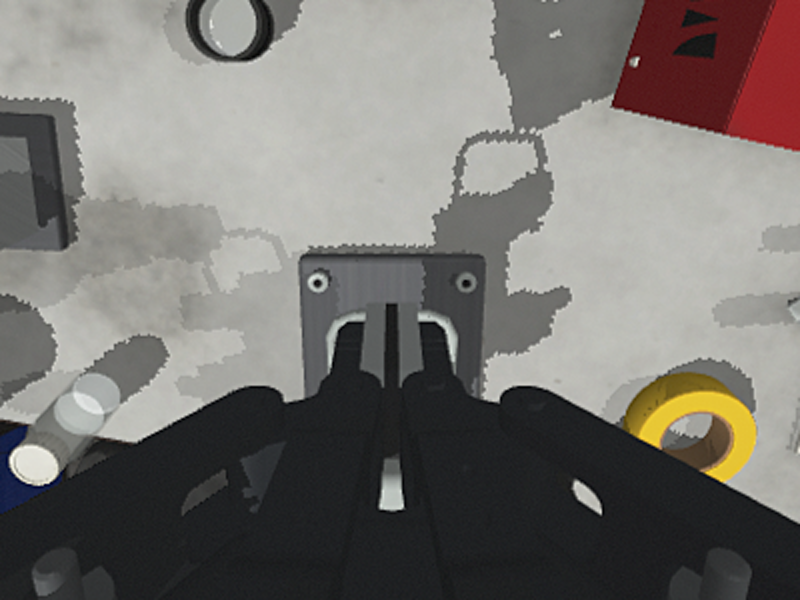

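The shut fingertips sit over the middle of the crossbar (bar at about (392,318)), and the bail is still open. Pushing down gently.

Request:
drive_tool(deltas=[0,0,0.7,0,0,0,1.4,0,0,0,1.8,0,0,0,2.1,0,0,0,2.4,0,0,0,2.4,0])

```text
t: 17.4
tcp_pos: [0.5979, -0.2376, 0.0986]
tool_rot: [0.154, 0.988, -0.0, 0.001]
force: [-1.3, 0.3, 1.0]
finger_gap: 0.002
```

Request:
drive_tool(deltas=[0,0,0.2,0,0,0,0.4,0,0,0,0.6,0,0,0,0.8,0,0,0,1.0,0,0,0,1.0,0])

```text
t: 18.0
tcp_pos: [0.5982, -0.2377, 0.0884]
tool_rot: [0.154, 0.988, -0.0, 0.001]
force: [0.2, 0.2, 1.1]
finger_gap: -0.0
```

Request:
drive_tool(deltas=[0,0,0.2,0,0,0,0.4,0,0,0,0.6,0,0,0,0.8,0,0,0,1.0,0,0,0,1.0,0])

```text
t: 18.6
tcp_pos: [0.5978, -0.2375, 0.0778]
tool_rot: [0.154, 0.988, 0.0, 0.0]
force: [-0.0, 0.2, 0.1]
finger_gap: -0.0
```

```bash
python3 - <<'E'
from h import *
totool([.5972,-.2373,.076],162.3)
s=snap('wrist','w8')
i=cv2.imread('pics/w8.png'); cv2.imwrite('pics/w8b.png',cv2.resize(i[80:380,60:460],None,fx=2,fy=2,interpolation=cv2.INTER_CUBIC))
E
```

```text
t 18.6 tcp [ 0.5978 -0.2375  0.0778] tool-x yaw 162.29 z axis [ 0.001 -0.    -1.   ] delta cm [0.06 0.   0.18] turn -0.01 F [-0.   0.2  0.1] gap -0.00047240999931121193
```

View pics/w8b.png

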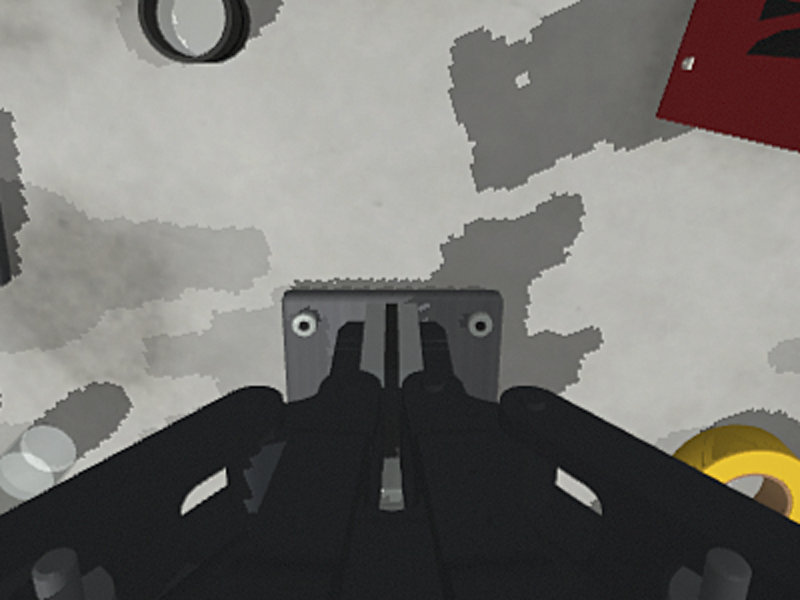

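The bail no longer shows beyond the fingers and the force is zero, so it has probably snapped. Next I'll raise the arm and check.

Request:
drive_tool(deltas=[0,0,-2,0,0,0,-5,0,0,0,-9,0,2,0,-12,0,4,0,-12,0,6,0,-12,0,6,0,-12,0,6,0,-12,0])

```text
t: 19.45
tcp_pos: [0.5411, -0.2195, 0.1983]
tool_rot: [0.154, 0.988, -0.0, 0.001]
force: [-0.8, -0.4, 0.0]
finger_gap: -0.005
```

```bash
python3 - <<'E'
from h import *
totool([.5972,-.2373,.076],162.3)
s=snap('wrist','w9')
i=cv2.imread('pics/w9.png'); cv2.imwrite('pics/w9b.png',cv2.resize(i[140:380,120:400],None,fx=2.5,fy=2.5,interpolation=cv2.INTER_CUBIC))
C=cloud(s);Z=C[...,2]
a=np.radians(-17.7);ex=np.array([np.cos(a),np.sin(a)]);ey=np.array([-np.sin(a),np.cos(a)])
q=C[...,:2]-[.6397,-.2511];u=q@ex;v=q@ey
ok=(s['depth']>0)&(Z<.16)
m=ok&(Z>.11)&(abs(u)<.02)&(abs(v)<.02);print('grip',m.sum(),np.percentile(Z[m],[50,95]),np.percentile(u[m],[2,98]),np.percentile(v[m],[2,98]))
for sgn in(-1,1):
    m=ok&(abs(v*sgn-.019)<.004)&(abs(u)<.02)&(Z>.03)&(Z<.12); print('leg',m.sum(),C[m].min(0) if m.any() else '',np.percentile(u[m],[5,50,95]) if m.any() else '')
m=ok&(u<-.024)&(abs(v)<.022)&(Z>.03)&(Z<.13);print('open-side points',m.sum())
E
```

```text
t 19.45 tcp [ 0.5411 -0.2195  0.1983] tool-x yaw 162.28 z axis [ 0.002 -0.001 -1.   ] delta cm [-5.86  0.02 12.24] turn -0.02 F [-0.8 -0.4  0. ] gap -0.004960908218594151
grip 213 [0.13916531 0.1402929 ] [-0.00929559  0.00942871] [-0.00378064  0.00400202]
leg 0  
leg 0  
open-side points 4866
```

View pics/w9b.png

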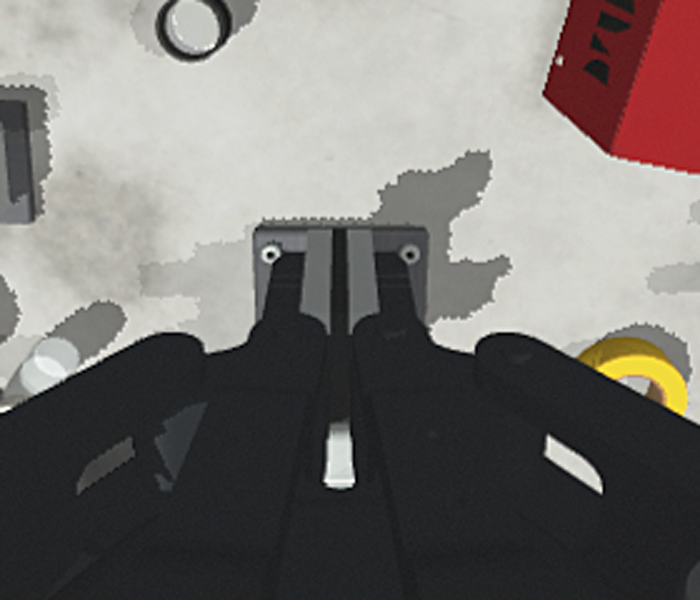

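Request:
drive_tool(deltas=[0,-3,-3,0,0,-7,-6,0,0,-11,-9,0,0,-15,-10,0,0,-18,-10,0,0,-18,-10,0])

```text
t: 20.1
tcp_pos: [0.4862, -0.3963, 0.2985]
tool_rot: [0.156, 0.988, -0.002, 0.002]
force: [0.1, 1.6, -0.5]
finger_gap: -0.003
```

```bash
python3 - <<'E'
from h import *
for n,(x,y,w,h) in {'scene':(140,130,130,110),'top':(170,100,130,110)}.items():
    s=snap(n,n+'10'); i=cv2.imread(f'pics/{n}10.png'); cv2.imwrite(f'pics/{n}10b.png',cv2.resize(i[y:y+h,x:x+w],None,fx=5,fy=5,interpolation=cv2.INTER_CUBIC))
E
```

```text
(no output)
```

View pics/scene10b.png

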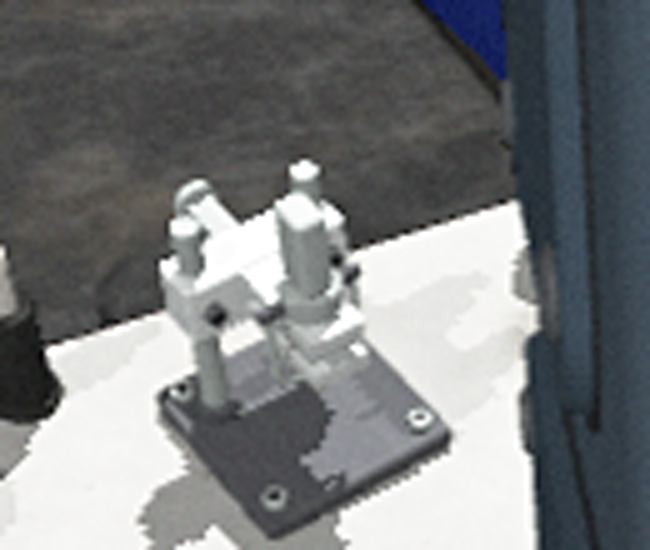

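View pics/top10b.png

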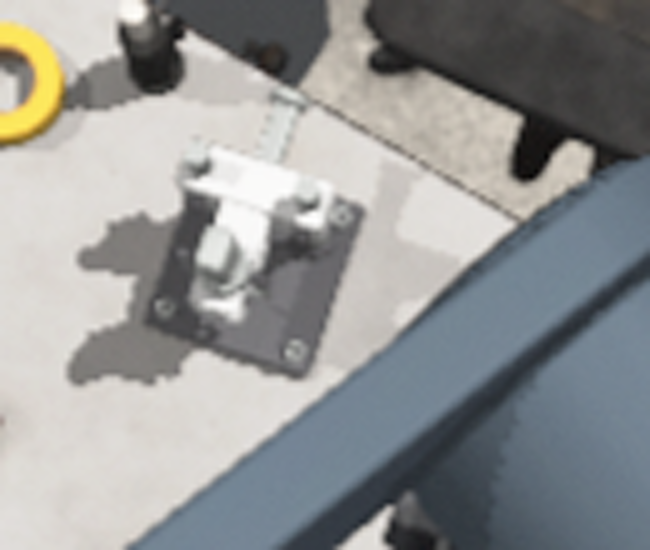

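The bail looks shut: in the scene view a leg runs down beside the fork at (280,345), and nothing sticks out in front. I'll confirm with a closer oblique wrist view.

Request:
drive_tool(deltas=[-2,2.5,2,0,-4,5,5,0,-6,7.5,8,0,-8.2,9.5,11,0,-8.2,9.5,13,0,-8.2,9.5,13,0,-8.2,9.5,13,0])

```text
t: 20.9
tcp_pos: [0.5945, -0.3253, 0.1675]
tool_rot: [0.154, 0.988, 0.001, 0.001]
force: [0.3, -0.5, 0.0]
finger_gap: 0.001
```

```bash
python3 - <<'E'
from h import *
s=snap('wrist','w11')
i=cv2.imread('pics/w11.png'); cv2.imwrite('pics/w11b.png',cv2.resize(i[100:340,250:512],None,fx=2.5,fy=2.5,interpolation=cv2.INTER_CUBIC))
totool([.6,-.33,.16])
C=cloud(s);Z=C[...,2]
a=np.radians(-17.7);ex=np.array([np.cos(a),np.sin(a)]);ey=np.array([-np.sin(a),np.cos(a)])
q=C[...,:2]-[.6397,-.2511];u=q@ex;v=q@ey
ok=(s['depth']>0)&(Z<.16)
m=ok&(Z>.05)&(Z<.088)&(v<-.015)&(v>-.024)&(abs(u)<.03)
print('leg pts',m.sum(),'u',np.percentile(u[m],[5,50,95]).round(4),'v',np.percentile(v[m],[5,50,95]).round(4),'z',np.percentile(Z[m],[1,50,99]).round(4))
m=ok&(Z>.045)&(Z<.13)&(u<-.022)&(u>-.06)&(abs(v)<.025);print('front stuff',m.sum())
E
```

```text
t 20.95 tcp [ 0.5948 -0.3263  0.1687] tool-x yaw 162.23 z axis [ 0.003 -0.001 -1.   ] delta cm [-0.6  -0.2   0.87] turn None F [ 0.2 -0.2 -0.1] gap 0.0018656465940543804
leg pts 74 u [-0.0014 -0.0008  0.0274] v [-0.0237 -0.0198 -0.0159] z [0.057  0.0754 0.0874]
front stuff 0
```

View pics/w11b.png

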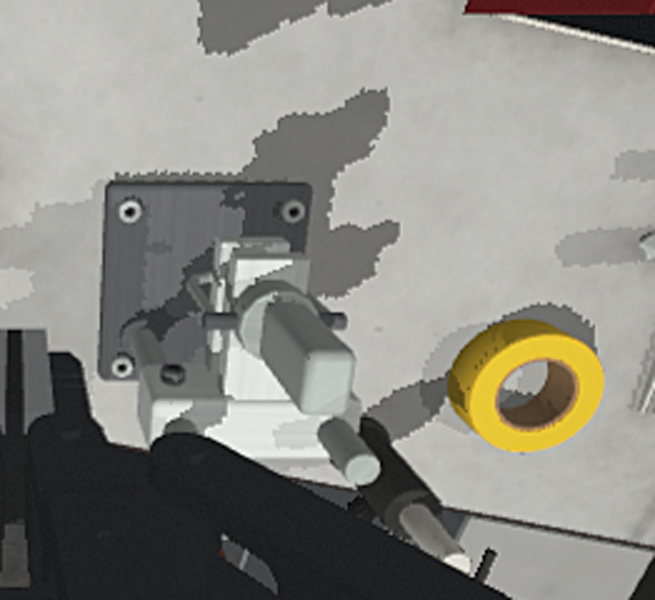

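The oblique view shows the bail's leg standing straight down beside the fork at crop (205,300). Measured, it sits at u about -1 mm and runs down to z 57 mm. The collar is on the fork and nothing sticks out in front. I'll lift clear and hand in.

Request:
drive_tool(deltas=[0,0,-3,0,0,0,-6,0,0,0,-9,0,0,0,-9,0,0,0,-9,0])

```text
t: 21.45
tcp_pos: [0.5948, -0.327, 0.2615]
tool_rot: [0.155, 0.988, -0.001, 0.004]
force: [0.3, 0.4, -0.0]
finger_gap: -0.002
```

```bash
python3 - <<'E'
from h import *
s=manip.snapshot('wrist');C=cloud(s);Z=C[...,2];ok=s['depth']>0
for n,x,y,z0,z1 in (('vial',.639,-.414,.05,.065),('tube',.498,-.280,.018,.03)):
    for nm,ss in (('before',np.load('pics/w1.npz')),('now',s)):
        C=cloud(ss);m=(ss['depth']>0)&(np.hypot(C[...,0]-x,C[...,1]-y)<.025)&(C[...,2]>z0)&(C[...,2]<z1)
        print(n,nm,m.sum(),C[m].mean(0).round(4) if m.any() else '')
print(manip.sense()['t'],manip.sense()['force']); manip.sign_off()
E
```

```text
vial before 313 [ 0.6416 -0.4148  0.0565]
vial now 221 [ 0.6424 -0.4143  0.0568]
tube before 327 [ 0.4956 -0.2751  0.0235]
tube now 170 [ 0.4951 -0.2746  0.0241]
21.5 [ 1.05417393  1.03846019 -0.71370539]
the job is handed in; nothing more can be done
```

The linch pin is through the fork and the tie bar's eye with its collar home, and the bail is snapped shut. I handed the job in at 21.5 s; sign-off gives no verdict.

- **Pin seating:** I pushed the pin down in small steps until it stopped firmly. The highest reading was about 12 N, or about 13 N allowing for the force reading's offset. After release the grip top measured 0.139 m, which puts the underside of the collar at about 0.089 m, level with the fork's top face (0.089–0.0895 m measured).
- **Tie bar:** It pushed back with only about 4 N, less than the 5 to 14 N given. The force was read only between steps, so a short peak could have been missed.
- **Bail:** I pressed the crossbar down with the shut fingers and read about 1 N until it snapped. Afterwards the visible leg stood straight down beside the fork, reaching at least z 57 mm, with nothing left in front of the fork. The crossbar under the pin's tip is hidden by the fork, so I judged the bail shut from the leg alone.
- **Vial and lens tube:** Both measured within 1 mm of where they stood at the start.
- **Cameras:** The scene and top cameras disagreed by 3 to 6 mm at the start, so I positioned by the wrist camera, whose sizes matched those given.

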